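# Puff the dust off a circuit board

## Robot

A 6-joint arm with a two-finger parallel gripper is mounted at the origin on a cart in front of the work surface, level with it; the furniture and walls round the work are solid. World frame = base frame: x ahead of the robot, y to its left, z up, the work surface at z = 0. Lengths are in m, angles in rad, forces in N, time in s.
With the tool pointing down it reaches from about 0.35 to 0.975 m from the base axis. Payload 4.9 kg.
Tool frame: the origin (TCP) lies midway between the tips of the shut fingers; the grasp point (between the pads) lies 19 mm behind it; z points along the fingers, y is the line along which they close (so a half turn about z gives the same grasp; the last joint's range is limited). The gripper opens to 85 mm and grips with 20 to 120 N. Pads are 22 mm wide; open, the fingers measure 114 mm over their backs; the gripper's body (76 mm by 85 mm) begins 54 mm behind the grasp point. The pads swing forward as they close: fully open they stand 13 mm farther back than shut.
Start: joints at [1.05, 0.053, 1.613, -0, 1.476, -0.119], TCP at [0.244, 0.575, 0.231] pointing down, gripper open.
Joint ranges: [-3.01, 3.01], [-1.01, 2.22], [0.06, 2.58], [-1.02, 4.17], [0.09, 2.62], [-3.14, 3.14]. Speed limits (rad/s): [2.57, 2.57, 3.14, 3.14, 3.14, 3.14].

## Interface

Orientations are given as a unit quaternion [w, x, y, z].
In Python, from plant import manip gives the robot as it stands.
- The arm moves only by the tool move_arm, never from a script. Its argument "increments" is one flat list of numbers, 5 for each row, row after row: the shift along the tool's x, y, z in mm, then the turn about the tool's z in rad, then the opening, from 0 (shut) to 1 (fully open). In form: [tx, ty, tz, spin, jaw, tx, ty, tz, spin, jaw, ...]. A call has 1 to 8 rows; each row shifts and turns the commanded pose from where the row before left it, along the tool's axes as they then stand; what a row does not reach is not made up. A row lasts 1/12 s, in which the tool goes at most 41.7 mm and 7.16 degrees, less where a joint would pass 70% of its speed; a pose out of reach is approached as far as the arm can. A call with a gripper value outside its range is refused whole. The fingers move at their own pace and stop on an object; the grip force is fixed at half the most. Time passes only in rows, so rows that do not move let the fingers close. It gives the time, the measured TCP pose, the force, the opening and the grip force at its end, in the units of the state.
- manip.state(): the state, without advancing time (a new reading comes with each control period).
- manip.grab_frame(name): name is "side" or "top"; returns a dict with "image" (480x640x3 uint8, blue, green, red), "fov_y" (degrees; the focal length in pixels is half the picture's height over the tangent of half this angle, whatever the lens; pixels are square), "cx", "cy" (the principal point, pixels), "eye" and "rotation" of the camera in the world. Camera axes: x right, y down, z forward; pixel columns grow to the right and rows downward; lengths in m; the calibration is good to about 2 mm. A picture is of the moment at which its call begins. There is no depth.
- manip.job_done(): hands the job in; it is judged then, once.
The state is a dict: "time": time; "joint_pos": joint angles; "joint_vel": joint speeds; "joint_efforts": joint torques, N m; "tool_pos": TCP position; "tool_rot": TCP orientation; "contact_force": force on the tool from outside, world axes, zero at the start; "ft_torque": the same for the moment, N m; "gripper_width": opening from 0.0 (shut) to 1.0 (fully open); "grasp_force": force on a finger pad.
Only numpy, scipy, OpenCV 4.12 (cv2) and the standard library are available. Lean on these libraries where they do the work, as an engineer would, in place of code of your own. Each camera call takes 0.05 s, during which the arm holds its last target. There are 200 camera calls.

## Task

Lift the blue circuit-board carrier by its raised handle and set it down, without dropping it, square on the black pad in front of the leaning air-duster can. Then press the can's red nozzle cap down along the can until the valve is open, hold it for about a second and let it spring back up; press firmly but do not ram it. Leave the carrier on the pad and everything else where it stands.

Things in the scene. Friction and masses are not known exactly. Their poses are not given: they have to be found in the camera images.
- carrier: blue open tray, 88 (its x) x 128 (its y) x 24 mm high, with a green circuit board fixed in it and a round steel arch handle over the middle, along its y; 0.25 to 0.6 kg in all. Origin: centre of its underside; z up. Loose.
- carrier_handle (a point): middle of the carrier's handle: a level black rubber grip 14 mm thick and 70 mm long along the carrier's y, its centre 92 mm above the carrier's underside; nothing within 70 mm below it but the board (top about 15 mm above the underside).
- stand: the fixed blow-off stand: a black pad, joined by a strip to a grey foot plate, 150 x 120 mm, with a post that holds the cradle and can. Origin: on the table under the lower end of the can; its -x points from the can to the pad, z up.
- pad_centre (a point): centre of the top of the black rubber pad, 130 (along the stand's x) x 170 mm (along its y), 6 mm thick, with yellow corner marks; it lies 215 mm from the stand's origin, towards -x. The carrier belongs here with its handle over this point and its x along the stand's x, either way round. Its axes are the stand's.
- cradle: fixed cradle round the aluminium air-duster can (60 mm diameter). Origin: on the can's axis, 34 mm above the stand's origin. z: along the can's axis towards the cap, leaning 30 degrees from upright towards the pad; y as the stand's y. The can's depth in it differs each time and is not told, only felt or seen: the cap's top, up, lies on this z axis 166 to 191 mm from the origin.
- nozzle (a joint): travel (m) of the red nozzle cap (36 mm diameter, flat top) along the can's axis: 0 up, 0.008 fully down on a hard stop. Its spring yields from 4 N, with 1 N more for each mm: 12 N when down. The valve is open beyond 0.004 (8 N). More than 25 N on can, cap or stand is ramming.
- clamp (a joint): how far (m) the clamp, with can and cap, has sunk along the can's axis; 0 at the start. It is stiff and damped: it sinks about 0.8 mm for each second that 10 N press on the cap (faster if harder) and creeps back after. Sunk by more than 0.004 means that the cap was held down too long or too hard.
- tip_cleaner: dry tip cleaner: a round yellow-orange pot with brass wool on top, 69 mm wide, 74 mm high. Origin: centre of its underside. It may stand where the carrier might stand. Bystander.
- dropper_bottle: white plastic dropper bottle with a pointed tip, 46 mm wide, 110 mm high, beside the stand. Origin: centre of its underside. Bystander.
- wash_bottle: white plastic wash bottle with a bent thin spout, 56 x 99 mm over the spout, 160 mm high, beside the stand. Origin: centre of its underside. Bystander.
- note_cube: block of note paper, 91 x 92 x 29 mm. Origin: centre of its underside. Bystander.
Not all that is in view belongs to the job. There is more than one size of the carrier; the job needs the larger.

How it is judged:
By the outcome, as a careful person would: the job done as asked, in the order asked, and still so for the second after the job is handed in, with the robot touching nothing.
It also fails if it takes over 64 s, if anything falls off the work surface, if the arm or the gripper's body presses on something with over 40 N, if the wrist force passes 120 N, or if a joint passes its speed limit or range.

## Working session

There is one attempt and no reset: what is moved stays moved. The work goes in short steps, Python scripts to look and compute and a tool call to move; the robot and the scene stay as the last step left them, time stands still between calls to the robot, and variables do not carry over. Pictures are saved under pics/ and viewed, at most 10 in all, crops included, and the job is handed in when it is done.

Besides the shell and the picture viewer there is one more tool, called after ">>>" as name(argument=value, ...), one argument or row to a line, values as JSON. move_arm: Moves the arm, as the interface text tells. Its arguments: {"type":"object","properties":{"increments":{"type":"array"}},"required":["increments"]}

```bash
mkdir -p pics
cat > h.py <<'E'
import numpy as np, cv2, pickle
from plant import manip
def grab(n):
    f=manip.grab_frame(n); pickle.dump(f,open(f'pics/{n}.pkl','wb')); return f
def load(n): return pickle.load(open(f'pics/{n}.pkl','rb'))
def foc(f): return f['image'].shape[0]/2/np.tan(np.radians(f['fov_y'])/2)
def ray(f,p):
    d=np.array([(p[0]-f['cx'])/foc(f),(p[1]-f['cy'])/foc(f),1.]); d=np.array(f['rotation']).reshape(3,3)@d
    return np.array(f['eye']),d
def onz(f,p,z):
    e,d=ray(f,p); return e+d*(z-e[2])/d[2]
def proj(f,X):
    c=np.array(f['rotation']).reshape(3,3).T@(np.array(X)-np.array(f['eye'])); return np.array([f['cx']+foc(f)*c[0]/c[2],f['cy']+foc(f)*c[1]/c[2]])
def tri(f,p,g,q):
    a,d=ray(f,p);b,e=ray(g,q); s=np.linalg.lstsq(np.c_[d,-e],b-a,rcond=None)[0]
    P,Q=a+d*s[0],b+e*s[1]; return (P+Q)/2,np.linalg.norm(P-Q)
E
python3 - <<'E'
from h import *
for n in('top','side'):
    f=grab(n); cv2.imwrite(f'pics/{n}0.png',f['image']); print(n,f['eye'],f['rotation'],f['fov_y'],f['cx'],f['cy'])
print(manip.state())
E
```

```text
top [ 0.39742287 -0.08597054  1.69238889] [-0.04197062  0.70708894 -0.70446884  0.04457963] 52.653767874735166 319.7155003938121 232.65936082307311
side [-0.09176093 -1.14844091  0.86310514] [-0.4741669   0.83378351 -0.24323067  0.14425551] 44.75358823328468 318.0392236942872 240.86781860244716
{'time': 0.1, 'joint_pos': array([ 1.05002493e+00,  5.32973580e-02,  1.61417147e+00, -8.74168201e-06,
        1.47600623e+00, -1.19015146e-01]), 'joint_vel': array([ 0.00165085, -0.00239011, -0.00309141, -0.00051094, -0.00019454,
        0.00119429]), 'joint_efforts': array([ 2.21476403e-04, -3.94910109e+01, -3.71362638e+01, -9.41567669e-05,
        3.94547664e-03,  2.56882379e-05]), 'tool_pos': array([0.24412113, 0.57473072, 0.23017309]), 'tool_rot': array([-2.91846601e-04,  1.99529376e-01,  9.79891393e-01, -8.94826244e-04]), 'contact_force': array([ 0.38434963, -0.64598744, -0.34628917]), 'ft_torque': array([-0.08307515,  0.01021225, -0.0093349 ]), 'grasp_force': 0.0, 'gripper_width': 1.0002314032639033}
```

View pics/top0.png

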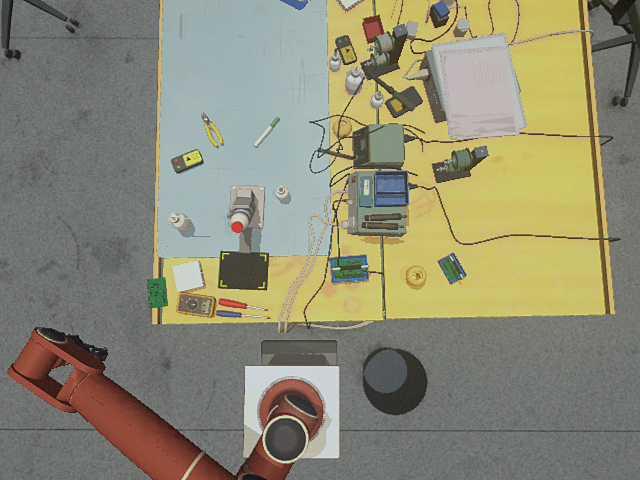

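View pics/side0.png

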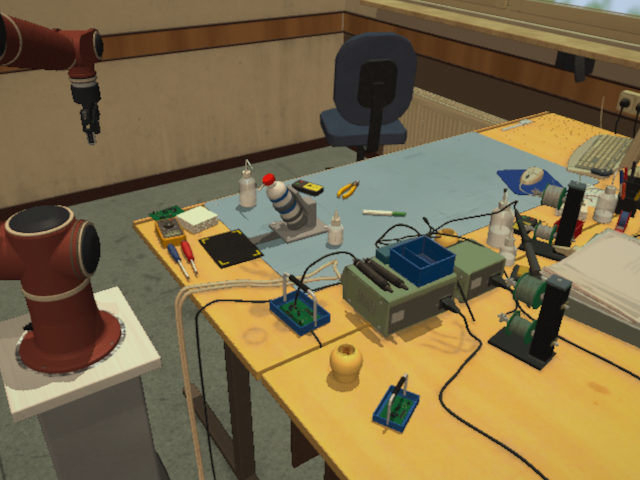

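The top view shows the pad at (244,270), the red cap at (237,227), and two blue carriers, at (350,269) and (452,268). The side view shows the carriers at (300,312) and (397,405). The one at (350,269) looks larger, so I'll measure both and check with a crop.

```bash
python3 - <<'E'
s=open('h.py').read()
s=s.replace("import numpy as np, cv2, pickle","import numpy as np, cv2, pickle\nfrom scipy.spatial.transform import Rotation as Ro")
s=s.replace("def foc","def R(f):\n    q=f['rotation']; return Ro.from_quat(q,scalar_first=True).as_matrix()\ndef foc").replace("np.array(f['rotation']).reshape(3,3)","R(f)")
open('h.py','w').write(s)
E
cat > m.py <<'E'
from h import *
t,s=load('top'),load('side')
def blobs(f,lo,hi,box,amin=40):
    m=cv2.inRange(cv2.cvtColor(f['image'],cv2.COLOR_BGR2HSV),lo,hi); k=np.zeros_like(m); x0,y0,x1,y1=box; k[y0:y1,x0:x1]=m[y0:y1,x0:x1]
    return k
def rect(f,k,z):
    pts=np.argwhere(k)[:,::-1]; P=np.array([onz(f,p,z)[:2] for p in pts])
    c,w,a=cv2.minAreaRect((P*1000).astype(np.float32)); return np.round(c,1),np.round(w,1),round(a,2)
for n,b in(('A',(325,250,375,290)),('B',(432,248,472,290))):
    k=blobs(t,(100,110,40),(130,255,255),b); print(n,k.sum()//255,rect(t,k,.024))
k=blobs(t,(0,0,0),(180,255,60),(212,245,275,295)); k=cv2.morphologyEx(k,cv2.MORPH_OPEN,np.ones((5,5))); print('pad',rect(t,k,.006))
for f,b in((t,(222,215,255,240)),(s,(255,165,285,195))):
    m=blobs(f,(0,150,90),(8,255,255),b)|blobs(f,(172,150,90),(180,255,255),b); print('cap',np.round(np.argwhere(m).mean(0)[::-1],1),m.sum()//255, np.argwhere(m).min(0)[::-1],np.argwhere(m).max(0)[::-1])
from plant import manip
print(Ro.from_quat(manip.state()['tool_rot'],scalar_first=True).as_matrix().round(3))
a=cv2.resize(t['image'][235:305,210:290],(400,350),interpolation=3); b=cv2.resize(t['image'][235:305,320:400],(400,350),interpolation=3)
c=cv2.resize(s['image'][265:345,260:340],(400,250*400//400+0),interpolation=3) if 0 else cv2.resize(s['image'][260:350,250:350],(278,250),interpolation=3)
d=cv2.resize(s['image'][365:440,360:440],(267,250),interpolation=3); e=cv2.resize(s['image'][165:255,240:330],(250,250),interpolation=3)
cv2.imwrite('pics/crop.png',np.vstack([np.hstack([a,b]),cv2.copyMakeBorder(np.hstack([c,d,e]),0,0,0,5,0)]))
E
python3 m.py
```

```text
A 252 (array([ 478.6, -192.2]), array([ 82.5, 124.6]), 4.94)
B 84 (array([ 483. , -547.2]), array([85.3, 60.7]), 28.66)Traceback (most recent call last):
  File "m.py", line 11, in <module>
    k=blobs(t,(0,0,0),(180,255,60),(212,245,275,295)); k=cv2.morphologyEx(k,cv2.MORPH_OPEN,np.ones((5,5))); print('pad',rect(t,k,.006))
                                                                                                                        ~~~~^^^^^^^^^^
  File "m.py", line 8, in rect
    c,w,a=cv2.minAreaRect((P*1000).astype(np.float32)); return np.round(c,1),np.round(w,1),round(a,2)
          ~~~~~~~~~~~~~~~^^^^^^^^^^^^^^^^^^^^^^^^^^^^^
cv2.error: OpenCV(4.12.0) /io/opencv/modules/imgproc/src/convhull.cpp:143: error: (-215:Assertion failed) total >= 0 && (depth == CV_32F || depth == CV_32S) in function 'convexHull'
```

```bash
sed -i "s/k=blobs(t,(0,0,0),(180,255,60),(212,245,275,295)); k=cv2.morphologyEx(k,cv2.MORPH_OPEN,np.ones((5,5)))/g=t['image'].max(2); print(g[262:280:6,225:265:8]); k=np.zeros_like(g); k[248:295,212:275]=255*(g[248:295,212:275]<g[270,244]+30)/; s/print('pad',rect/k=cv2.morphologyEx(k,cv2.MORPH_OPEN,np.ones((9,9))); print('pad',rect/" m.py; python3 m.py
```

```text
A 252 (array([ 478.6, -192.2]), array([ 82.5, 124.6]), 4.94)
B 84 (array([ 483. , -547.2]), array([85.3, 60.7]), 28.66)
[[68 69 70 72 70]
 [70 68 75 67 71]
 [70 68 72 71 71]]
pad (array([473.8, 172.3]), array([124.6, 164.1]), 0.22)
cap [236.7 226.8] 96 [231 222] [242 232]
cap [268.2 178.9] 117 [262 173] [274 185]
[[-0.92   0.391 -0.001]
 [ 0.391  0.92  -0.002]
 [ 0.    -0.002 -1.   ]]
```

View pics/crop.png

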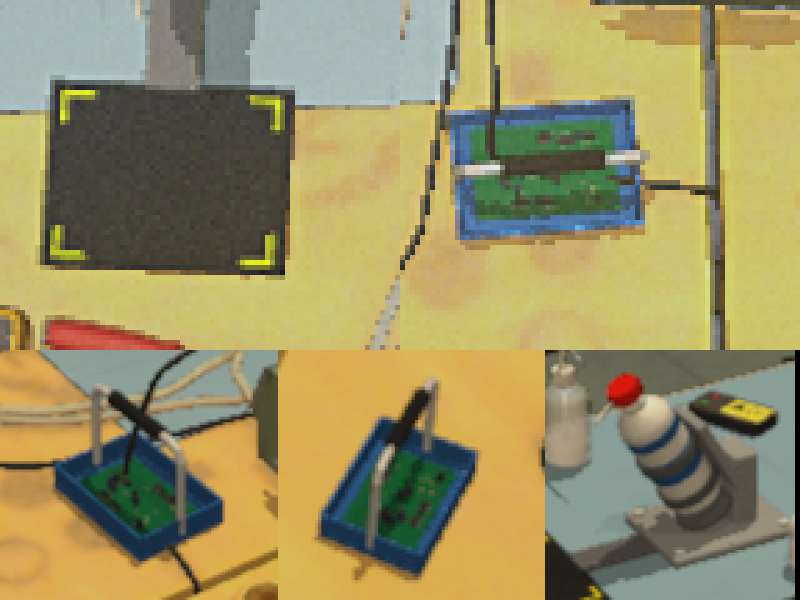

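The crop confirms it: A, at top (350,269), measures about 86x128 mm. B, at (452,268), is about 61x85 mm, so A is the larger carrier the job needs. Next I'll refine the handle, pad and cap positions.

Run:
```python
from h import *
t,s=load('top'),load('side')
c=np.array([(52,82),(294,92),(284,274),(42,265)])/5+[210,235]-.4
P=np.array([onz(t,p,.006) for p in c]); print('pad corners',P.round(4).tolist(),P.mean(0).round(4))
for i in range(4): d=P[(i+1)%4]-P[i]; print(round(np.linalg.norm(d),4),round(np.degrees(np.arctan2(d[1],d[0])),2))
g=[(340,267.2),(361,266.2)]
H=np.array([onz(t,p,.092) for p in g]);d=H[1]-H[0];print('handle top',H.round(4).tolist(),H.mean(0),np.degrees(np.arctan2(d[1],d[0])))
q=[(289.2,275.8),(306.1,290.2)]; print('tri',[tri(t,a,s,b) for a,b in zip(g,q)], 'side on z',[onz(s,b,.092) for b in q])
# carrier outer rim corners
c=np.array([(450,112),(632,98),(642,226),(460,240)])-[400,0]; c=c/5+[320,235]-.4
Q=np.array([onz(t,p,.024 if i<2 else .024) for i,p in enumerate(c)]); print('carrier',Q.mean(0).round(4))
for i in range(4): d=Q[(i+1)%4]-Q[i]; print(round(np.linalg.norm(d),4),round(np.degrees(np.arctan2(d[1],d[0])),2))
X,e=tri(t,(236.7,226.8),s,(268.2,178.9)); print('cap',X,e)
p=P.mean(0)
for L in(.160,.166,.178,.191):
    C=np.array([p[0]+.215-L/2,p[1],.034+L*.866]); print(L,C.round(4),proj(t,C).round(1),proj(s,C).round(1))
```

```text
pad corners [[0.5393, 0.2554, 0.006], [0.5329, 0.0867, 0.006], [0.4069, 0.0915, 0.006], [0.4125, 0.2586, 0.006]] [0.4729 0.173  0.006 ]
0.1688 -92.15
0.1261 177.8
0.1672 88.08
0.1268 -1.48
handle top [[0.48, -0.1588, 0.092], [0.4835, -0.2281, 0.092]] [ 0.48176048 -0.19343471  0.092     ] -87.06764229722303
tri [(array([ 0.47824024, -0.15788905,  0.09261552]), np.float64(0.003850453779908755)), (array([ 0.48194621, -0.22723546,  0.09152056]), np.float64(0.0036566983059268384))] side on z [array([ 0.4768918 , -0.15638264,  0.092     ]), array([ 0.47986485, -0.22714286,  0.092     ])]
carrier [ 0.4796 -0.1921  0.024 ]
0.1259 -85.38
0.0881 -176.01
0.1251 94.58
0.088 4.52
cap [0.60093085 0.16856494 0.18587437] 0.0013194184052169352
0.16 [0.6079 0.173  0.1726] [236.1 225. ] [269.6 182.2]
0.166 [0.6049 0.173  0.1778] [235.8 225.7] [268.5 180.7]
0.178 [0.5989 0.173  0.1881] [235.2 227.1] [266.5 177.8]
0.191 [0.5924 0.173  0.1994] [234.6 228.7] [264.3 174.5]
```

The larger carrier (A) is at about (0.480,-0.193), yaw 4.5°. The pad is at (0.473,0.173), yaw -2°. The handle and cap triangulations agree with these. Now I'll turn the tool so it closes across the handle, then travel.

>>> move_arm(
  increments=[0,0,0,0.12,1,0,0,0,0.12,1,0,0,0,0.12,1,0,0,0,0.12,1,0,0,0,0.12,1,0,0,0,0.12,1,0,0,0,0.12,1,0,0,0,0.12,1],
)

```text
time: 0.77
tool_pos: [0.2442, 0.5749, 0.2306]
tool_rot: [0.0, 0.632, 0.775, -0.001]
contact_force: [-0.6, 0.5, -0.5]
gripper_width: 0.999
grasp_force: 0.0
```

>>> move_arm(
  increments=[0,0,0,0.12,1,-30,7,0,0.01,1,-40,9,0,0,1,-40,9,0,0,1,-40,9,0,0,1,-40,9,0,0,1,-40,9,0,0,1,-40,9,0,0,1],
)

```text
time: 1.43
tool_pos: [0.3266, 0.3091, 0.2307]
tool_rot: [0.0, 0.678, 0.735, -0.0]
contact_force: [0.8, -0.2, 0.3]
gripper_width: 1.002
grasp_force: 0.0
```

>>> move_arm(
  increments=[-40,9,0,0,1,-40,9,0,0,1,-40,9,0,0,1,-40,9,0,0,1,-40,9,0,0,1,-40,9,0,0,1,-40,9,0,0,1,-40,9,0,0,1],
)

```text
time: 2.1
tool_pos: [0.4237, -0.0044, 0.2311]
tool_rot: [0.0, 0.679, 0.734, 0.0]
contact_force: [1.2, 0.7, 0.1]
gripper_width: 1.003
grasp_force: 0.0
```

```bash
cat >> h.py <<'E'
def rel(target,yaw=None):
    s=manip.state(); M=Ro.from_quat(s['tool_rot'],scalar_first=True).as_matrix()
    print('pos',s['tool_pos'].round(4),'yaw_y',np.degrees(np.arctan2(M[1,1],M[0,1])).round(2),'tilt',M[:,2].round(3),'F',s['contact_force'].round(1),'t',round(s['time'],2),'w',round(s['gripper_width'],3),'g',round(s['grasp_force'],1))
    print('tool shift mm',(1000*M.T@(np.array(target)-s['tool_pos'])).round(1))
    if yaw is not None: print('spin',round(np.radians(np.degrees(np.arctan2(M[1,1],M[0,1]))-yaw),4))
E
python3 -c "
from h import *
rel([.480,-.193,.073],4.5)"
```

```text
pos [ 0.4237 -0.0044  0.2311] yaw_y 4.51 tilt [ 0.  0. -1.] F [1.2 0.7 0.1] t 2.1 w 1.003 g 0.0
tool shift mm [-192.5   41.3  158.1]
spin 0.0001
```

>>> move_arm(
  increments=[-40,9,0,0,1,-40,9,0,0,1,-40,9,0,0,1,-20,5,0,0,1,-10,0,0,0,1,0,0,0,0,1,0,0,0,0,1],
)

```text
time: 2.68
tool_pos: [0.4672, -0.1488, 0.2308]
tool_rot: [-0.001, 0.679, 0.734, 0.0]
contact_force: [-0.3, 0.7, 0.7]
gripper_width: 1.001
grasp_force: 0.0
```

```bash
python3 -c "
from h import *
rel([.480,-.193,.073],4.5)
f=grab('top'); c=cv2.resize(f['image'][225:315,300:410],(660,540),interpolation=3); cv2.imwrite('pics/over.png',c)"
```

```text
pos [ 0.4672 -0.1488  0.2308] yaw_y 4.51 tilt [-0.001  0.001 -1.   ] F [-0.3  0.7  0.7] t 2.68 w 1.001 g 0.0
tool shift mm [-45.3   9.5 157.7]
spin 0.0001
```

>>> move_arm(
  increments=[-25,5,0,0,1,-20,4,10,0,1,0,0,30,0,1,0,0,30,0,1,0,0,30,0,1,0,0,20,0,1,0,0,10,0,1,0,0,0,0,1],
)

```text
time: 3.4
tool_pos: [0.4784, -0.1911, 0.0986]
tool_rot: [-0.003, 0.678, 0.735, -0.0]
contact_force: [0.1, 0.3, 0.8]
gripper_width: 0.999
grasp_force: 0.0
```

```bash
python3 -c "
from h import *
rel([.480,-.193,.073],4.5)
f=grab('side'); c=cv2.resize(f['image'][220:350,230:370],(700,580),interpolation=3); cv2.imwrite('pics/side1.png',c)"
```

```text
pos [ 0.4784 -0.1911  0.0986] yaw_y 4.64 tilt [-0.005  0.003 -1.   ] F [0.1 0.3 0.8] t 3.4 w 0.999 g 0.0
tool shift mm [-2.1  1.6 25.6]
spin 0.0025
```

View pics/side1.png

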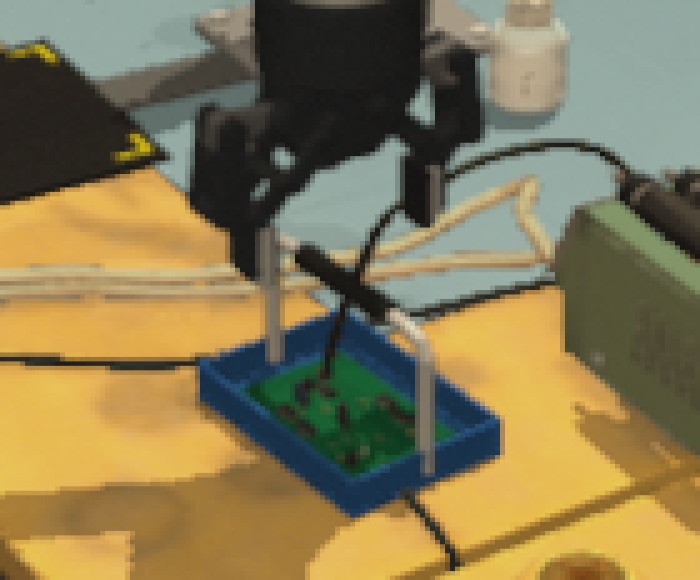

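The side crop shows the fingers, at (245,240) and (425,190), straddling the black grip at (345,282). I'll lower and close.

>>> move_arm(
  increments=[-2,1.5,10,0,1,0,0,10,0,1,0,0,6,0,1,0,0,0,0,0,0,0,0,0,0,0,0,0,0,0,0,0,0,0,0,0,0,0,0,0],
)

```text
time: 4.12
tool_pos: [0.4821, -0.1957, 0.0759]
tool_rot: [0.0, 0.679, 0.734, 0.0]
contact_force: [0.4, 0.1, 0.2]
gripper_width: 0.301
grasp_force: 0.0
```

>>> move_arm(
  increments=[0,0,0,0,0,0,0,0,0,0,0,0,0,0,0,0,0,0,0,0],
)

```text
time: 4.45
tool_pos: [0.4815, -0.1956, 0.0758]
tool_rot: [-0.0, 0.679, 0.735, -0.0]
contact_force: [-5.5, 0.1, 5.4]
gripper_width: 0.14
grasp_force: 58.5
```

>>> move_arm(
  increments=[0,0,-5,0,0,0,0,-10,0,0,0,0,-15,0,0,0,0,-20,0,0,0,0,-15,0,0,0,0,-10,0,0,0,0,-5,0,0,0,0,0,0,0],
)

```text
time: 5.12
tool_pos: [0.4823, -0.1955, 0.1563]
tool_rot: [0.001, 0.679, 0.734, 0.0]
contact_force: [-0.1, 0.1, -5.6]
gripper_width: 0.139
grasp_force: 58.7
```

```bash
python3 -c "
from h import *
rel([.473,.173,.155],-2)"
```

```text
pos [ 0.4823 -0.1955  0.1563] yaw_y 4.53 tilt [ 0.002 -0.001 -1.   ] F [-0.1  0.1 -5.6] t 5.12 w 0.139 g 58.7
tool shift mm [368.1  19.8   1. ]
spin 0.114
```

>>> move_arm(
  increments=[8,0,0,0.01,0,16,0,0,0.02,0,24,0,0,0.02,0,28,0,0,0.02,0,28,0,0,0.02,0,28,0,0,0.02,0,28,0,0,0,0,28,0,0,0,0],
)

```text
time: 5.78
tool_pos: [0.4783, -0.0055, 0.1535]
tool_rot: [-0.001, 0.718, 0.696, -0.001]
contact_force: [1.5, 0.1, -4.9]
gripper_width: 0.139
grasp_force: 58.6
```

>>> move_arm(
  increments=[28,-1.5,0,0,0,28,-1.5,0,0,0,28,-1.5,0,0,0,28,-1.5,0,0,0,24,-1,0,0,0,18,-1,0,0,0,12,0,0,0,0,6,0,0,0,0],
)

```text
time: 6.45
tool_pos: [0.476, 0.1662, 0.1539]
tool_rot: [-0.001, 0.717, 0.697, -0.001]
contact_force: [-0.8, -0.9, -6.0]
gripper_width: 0.142
grasp_force: 58.6
```

```bash
python3 -c "
from h import *
rel([.473,.173,.155],-2)"
```

```text
pos [0.476  0.1662 0.1539] yaw_y -1.68 tilt [-0.003  0.    -1.   ] F [-0.8 -0.9 -6. ] t 6.45 w 0.142 g 58.6
tool shift mm [ 6.7 -3.2 -1.1]
spin 0.0056
```

>>> move_arm(
  increments=[4,-2,0,0.005,0,3,-1,10,0,0,0,0,15,0,0,0,0,15,0,0,0,0,10,0,0,0,0,6,0,0,0,0,0,0,0,0,0,0,0,0],
)

```text
time: 7.12
tool_pos: [0.4744, 0.1714, 0.0991]
tool_rot: [-0.0, 0.72, 0.694, -0.0]
contact_force: [-0.5, 0.0, -5.0]
gripper_width: 0.143
grasp_force: 58.6
```

```bash
python3 -c "
from h import *
rel([.473,.173,.079],-2)
f=grab('side'); a=cv2.resize(f['image'][190:280,190:275],(400,423),interpolation=3)
f=grab('top');  b=cv2.resize(f['image'][237:307,205:285],(400,350),interpolation=3)
cv2.imwrite('pics/pl.png',np.hstack([a,cv2.copyMakeBorder(b,0,73,0,0,0)]))"
```

```text
pos [0.4744 0.1714 0.0991] yaw_y -2.1 tilt [-0. -0. -1.] F [-0.5  0.  -5. ] t 7.12 w 0.143 g 58.6
tool shift mm [ 1.6 -1.5 20.1]
spin -0.0018
```

View pics/pl.png

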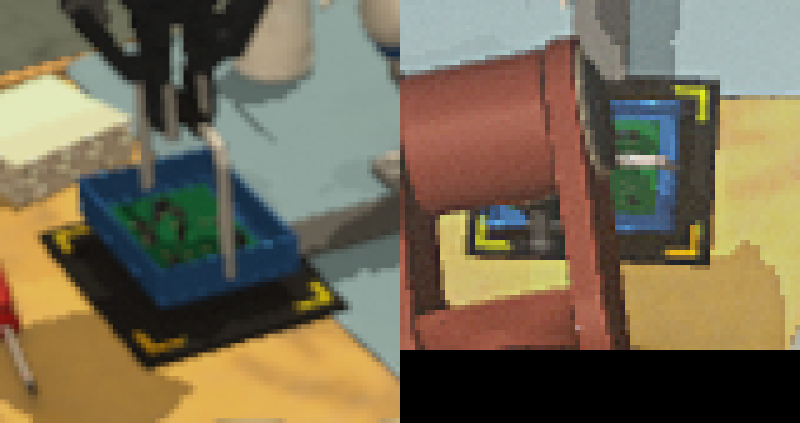

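The crops show the carrier hovering square over the pad, with its right edge at top crop (682,100)-(675,230). I'll check the offset from those two corners.

```bash
python3 -c "
from h import *
f=load('top'); g=load('side')
for n in((682,100),(675,230)): print(onz(f,((n[0]-400)/5+205-.4,n[1]/5+237-.4),.047))
A=np.array([.473,.173,.047]); c,s=np.cos(-.035),np.sin(-.035)
for dx in(.044,-.044):
  for dy in(-.064,.064): print('want',dx,dy,(A+[c*dx-s*dy,s*dx+c*dy,0]).round(4))
k=400/85
for n in((82,180),(300,235),(160,280)): print('side',onz(g,(190+n[0]/k-.4,190+n[1]/k-.4),.047).round(4))
"
```

```text
[0.51727395 0.10739708 0.047     ]
[0.42942053 0.11051436 0.047     ]
want 0.044 -0.064 [0.5147 0.1075 0.047 ]
want 0.044 0.064 [0.5192 0.2354 0.047 ]
want -0.044 -0.064 [0.4268 0.1106 0.047 ]
want -0.044 0.064 [0.4313 0.2385 0.047 ]
side [0.4351 0.2358 0.047 ]
side [0.5167 0.1078 0.047 ]
side [0.4258 0.1048 0.047 ]
```

>>> move_arm(
  increments=[0,-2,4,0,0,0,0,5,0,0,0,0,4,0,0,0,0,2,0,0,0,0,1,0,0,0,0,1,0,0,0,0,0,0,0],
)

```text
time: 7.8
tool_pos: [0.4724, 0.1718, 0.0822]
tool_rot: [-0.0, 0.72, 0.694, -0.0]
contact_force: [0.4, 0.4, -5.6]
gripper_width: 0.137
grasp_force: 58.9
```

>>> move_arm(
  increments=[0,0,0.5,0,0,0,0,0.5,0,0,0,0,0,0,0],
)

```text
time: 8.05
tool_pos: [0.4727, 0.1719, 0.0819]
tool_rot: [0.0, 0.72, 0.694, 0.0]
contact_force: [-1.1, 0.5, -1.7]
gripper_width: 0.144
grasp_force: 59.1
```

>>> move_arm(
  increments=[0,0,0.5,0,0,0,0,0,0,0],
)

```text
time: 8.22
tool_pos: [0.4727, 0.1719, 0.0819]
tool_rot: [0.0, 0.72, 0.694, 0.0]
contact_force: [-4.8, -1.0, 4.8]
gripper_width: 0.138
grasp_force: 59.5
```

Touchdown. Now I'll release and rise.

>>> move_arm(
  increments=[0,0,0,0,0.3,0,0,0,0,0.6,0,0,0,0,0.6,0,0,0,0,0.6,0,0,0,0,0.6,0,0,0,0,0.6],
)

```text
time: 8.72
tool_pos: [0.4726, 0.1718, 0.0809]
tool_rot: [0.0, 0.72, 0.694, 0.0]
contact_force: [-0.2, 0.1, 0.2]
gripper_width: 0.6
grasp_force: 0.0
```

>>> move_arm(
  increments=[0,0,-10,0,0.6,0,0,-25,0,0.6,0,0,-35,0,0.6,0,0,-35,0,0.6,0,0,-35,0,0.6,0,0,-25,0,0,0,0,-10,0,0,0,0,0,0,0],
)

```text
time: 9.38
tool_pos: [0.474, 0.1721, 0.2599]
tool_rot: [0.002, 0.72, 0.694, 0.003]
contact_force: [0.3, -0.3, -0.2]
gripper_width: 0.177
grasp_force: 0.0
```

```bash
python3 -c "
from h import *
rel([.601,.1686,.21],-2)"
```

```text
pos [0.474  0.1721 0.2599] yaw_y -2.06 tilt [ 0.007  0.001 -1.   ] F [ 0.3 -0.3 -0.2] t 9.38 w 0.177 g 0.0
tool shift mm [  1.  126.7  50.7]
spin -0.001
```

>>> move_arm(
  increments=[0,15,0,0,0,1,30,0,0,0,0,30,0,0,0,0,18,10,0,0,0,6,15,0,0,0,0,10,0,0,0,0,3,0,0,0,0,0,0,0],
)

```text
time: 10.05
tool_pos: [0.5693, 0.1691, 0.2145]
tool_rot: [-0.002, 0.72, 0.694, -0.002]
contact_force: [0.1, -0.7, 0.8]
gripper_width: 0.002
grasp_force: 0.0
```

```bash
python3 -c "
from h import *
rel([.5725,.169,.222],-2)
f=grab('side'); a=cv2.resize(f['image'][120:220,210:330],(600,500),interpolation=3)
cv2.imwrite('pics/cap.png',a)"
```

```text
pos [0.5693 0.1691 0.2145] yaw_y -2.05 tilt [-0.006 -0.001 -1.   ] F [ 0.1 -0.7  0.8] t 10.05 w 0.002 g 0.0
tool shift mm [ 0.1  3.1 -7.5]
spin -0.0009
```

View pics/cap.png

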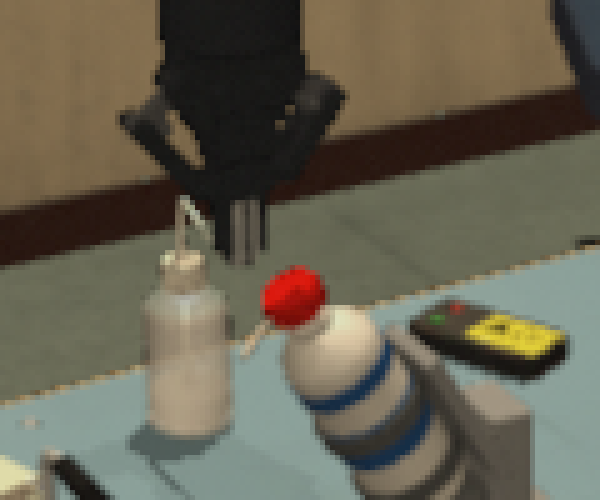

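The side crop shows the shut fingertips at (242,262), roughly on the axis line above the red cap at (294,297). I'll approach along the axis.

>>> move_arm(
  increments=[0,4,0,0,0,0,2,3.46,0,0,0,2,3.46,0,0,0,2,3.46,0,0,0,1,1.73,0,0,0,0,0,0,0],
)

```text
time: 10.6
tool_pos: [0.5822, 0.1688, 0.2049]
tool_rot: [-0.0, 0.72, 0.694, -0.0]
contact_force: [0.3, 0.0, -0.6]
gripper_width: 0.004
grasp_force: 0.0
```

>>> move_arm(
  increments=[0,1,1.73,0,0,0,1,1.73,0,0,0,0,0,0,0],
)

```text
time: 10.85
tool_pos: [0.5843, 0.1687, 0.2018]
tool_rot: [-0.0, 0.72, 0.694, -0.0]
contact_force: [0.0, -0.4, 0.2]
gripper_width: -0.003
grasp_force: 0.0
```

>>> move_arm(
  increments=[0,1,1.73,0,0,0,0.5,0.87,0,0,0,0,0,0,0],
)

```text
time: 11.1
tool_pos: [0.5858, 0.1687, 0.1993]
tool_rot: [-0.0, 0.72, 0.694, -0.0]
contact_force: [-0.2, 0.6, -0.4]
gripper_width: 0.002
grasp_force: 0.0
```

>>> move_arm(
  increments=[0,1,1.73,0,0,0,0.5,0.87,0,0,0,0,0,0,0],
)

```text
time: 11.35
tool_pos: [0.5873, 0.1686, 0.1967]
tool_rot: [-0.0, 0.72, 0.694, -0.0]
contact_force: [-0.5, 0.6, -1.3]
gripper_width: 0.004
grasp_force: 0.0
```

>>> move_arm(
  increments=[0,1,1.73,0,0,0,0.5,0.87,0,0,0,0,0,0,0],
)

```text
time: 11.6
tool_pos: [0.5888, 0.1686, 0.1941]
tool_rot: [-0.0, 0.72, 0.694, -0.0]
contact_force: [-1.0, -0.3, -0.4]
gripper_width: 0.001
grasp_force: 0.0
```

>>> move_arm(
  increments=[0,1,1.73,0,0,0,0.5,0.87,0,0,0,0,0,0,0],
)

```text
time: 11.85
tool_pos: [0.5904, 0.1686, 0.1923]
tool_rot: [-0.0, 0.72, 0.694, 0.0]
contact_force: [-2.7, -1.1, 3.0]
gripper_width: -0.001
grasp_force: 2.0
```

Contact, about 4 N along the axis. I'll press on in small steps.

>>> move_arm(
  increments=[0,0.75,1.3,0,0,0,0.75,1.3,0,0],
)

```text
time: 12.02
tool_pos: [0.5919, 0.1686, 0.1899]
tool_rot: [-0.0, 0.72, 0.694, 0.0]
contact_force: [-3.6, 0.1, 5.4]
gripper_width: 0.001
grasp_force: 3.4
```

>>> move_arm(
  increments=[0,0.75,1.3,0,0,0,1,1.73,0,0],
)

```text
time: 12.18
tool_pos: [0.5935, 0.1686, 0.1873]
tool_rot: [-0.0, 0.72, 0.694, -0.0]
contact_force: [-4.7, -0.2, 8.6]
gripper_width: -0.001
grasp_force: 4.8
```

About 9.8 N, so the valve is open. I'll hold for one second, following the clamp's sink.

>>> move_arm(
  increments=[0,0.1,0.2,0,0,0,0.05,0.1,0,0,0,0,0.05,0,0,0,0.05,0.1,0,0,0,0,0.05,0,0,0,0.05,0.1,0,0],
)

```text
time: 12.68
tool_pos: [0.5937, 0.1686, 0.187]
tool_rot: [-0.0, 0.72, 0.694, -0.0]
contact_force: [-5.6, -0.4, 8.9]
gripper_width: -0.004
grasp_force: 4.8
```

>>> move_arm(
  increments=[0,0.05,0.05,0,0,0,0,0.1,0,0,0,0.05,0.05,0,0,0,0,0.1,0,0,0,0.05,0.05,0,0,0,0,0,0,0],
)

```text
time: 13.18
tool_pos: [0.5939, 0.1686, 0.1866]
tool_rot: [-0.0, 0.72, 0.694, -0.0]
contact_force: [-5.6, -0.9, 8.2]
gripper_width: -0.001
grasp_force: 4.8
```

It stayed at about 10 N throughout. Now I'll release along the axis and rise clear.

>>> move_arm(
  increments=[0,-1.5,-2.6,0,0,0,-3,-5.2,0,0,0,-5,-8.7,0,0,0,-8,-14,0,0,0,0,-20,0,0,0,0,-30,0,0,0,0,-20,0,0,0,0,0,0,0],
)

```text
time: 13.85
tool_pos: [0.5786, 0.1694, 0.292]
tool_rot: [0.003, 0.72, 0.694, 0.004]
contact_force: [0.5, -0.0, 0.4]
gripper_width: 0.002
grasp_force: 0.0
```

>>> move_arm(
  increments=[-10,-25,0,0,0,-25,-25,0,0,0,-35,-25,0,0,0,-38,0,0,0,0,-38,0,0,0,0,-38,0,0,0,0,-30,0,0,0,0,-15,0,0,0,0],
)

```text
time: 14.52
tool_pos: [0.4933, -0.059, 0.2846]
tool_rot: [0.0, 0.721, 0.693, -0.001]
contact_force: [0.1, -0.0, 0.1]
gripper_width: 0.002
grasp_force: 0.0
```

>>> move_arm(
  increments=[0,0,0,0,0,0,0,0,0,0,0,0,0,0,0,0,0,0,0,0],
)

```text
time: 14.85
tool_pos: [0.4941, -0.055, 0.2853]
tool_rot: [-0.0, 0.719, 0.695, -0.0]
contact_force: [0.1, -0.0, 0.6]
gripper_width: 0.001
grasp_force: 0.0
```

Run:
```python
from h import *
rel([.5725,.169,.222])
f=grab('side');t=grab('top')
a=cv2.resize(f['image'][150:290,190:330],(400,400),interpolation=3); b=cv2.resize(t['image'][205:305,195:295],(400,400),interpolation=3)
cv2.imwrite('pics/end.png',np.hstack([a,b]))
m=cv2.inRange(cv2.cvtColor(t['image'],cv2.COLOR_BGR2HSV),(100,110,40),(130,255,255)); k=np.zeros_like(m); k[245:295,212:275]=m[245:295,212:275]
P=np.array([onz(t,p[::-1],.03)[:2] for p in np.argwhere(k)]); print(cv2.minAreaRect((P*1000).astype(np.float32)))
h=cv2.cvtColor(f['image'],cv2.COLOR_BGR2HSV)[165:195,255:285]; m=cv2.inRange(h,(0,150,90),(8,255,255))|cv2.inRange(h,(172,150,90),(180,255,255)); print('cap',np.argwhere(m).mean(0)[::-1]+[255,165])
```

```text
pos [ 0.4941 -0.055   0.2853] yaw_y -1.98 tilt [-0.  0. -1.] F [ 0.1 -0.   0.6] t 14.85 w 0.001 g 0.0
tool shift mm [226.5  70.7  63.4]
((462.9416198730469, 172.7322540283203), (134.43597412109375, 105.07744598388672), 88.0098876953125)
cap [265.04651163 180.44186047]
```

View pics/end.png

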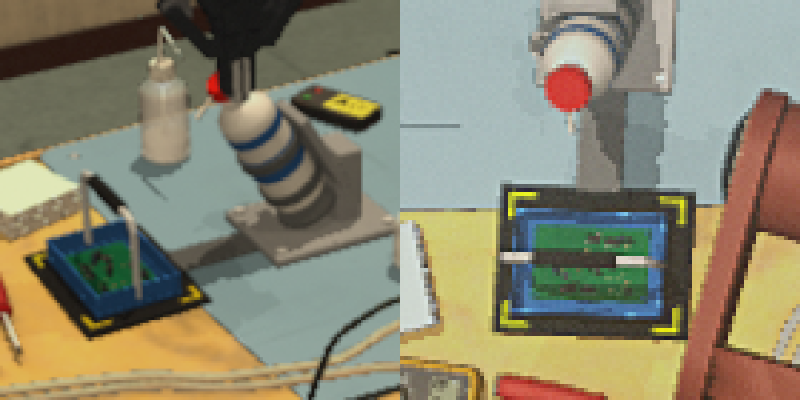

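The final view shows the carrier square inside the yellow corner marks (top crop, rim 512–670 by 205–325). The cap is back up and the bystanders haven't moved. One quick check on the handle position, then I'll hand in.

Run:
```python
from h import *
t=load('top')
X=onz(t,(195+172/4-.4,205+259/4-.4),.098); print('handle',X.round(4))
if abs(X[0]-.473)<.006 and abs(X[1]-.173)<.008: print(manip.job_done())
```

```text
handle [0.4714 0.1773 0.098 ]
the job is handed in; nothing more can be done
None
```

The job is handed in: the larger blue carrier stands square on the pad, its handle measured about 5 mm or less from the pad's centre. The red cap was pressed along the can at about 10 N for roughly a second, then released, and the arm is clear of everything.

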